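# Clean the coffee trolley's shelf and set out its jars in rows

### The job

Take the empty glass jar off the raised shelf and stand it on the red trivet, then spritz the cleared, still empty shelf: press the cleaner canister's nozzle cap fully down for a moment and let it go. After that, line up all the amber jars upright and side by side in one straight row centred along the cork strip, and all the blue pots likewise along the blue strip, with less than a finger's width (about 15 mm) between neighbours in a row. Leave the cups, sugar pot, cezve and scoop where they are.

Things in the scene. Friction and masses are not known exactly. Their poses are not given: they have to be found in the camera images.
- glass_jar: Empty open glass jar, 60 mm across, 85 mm tall, 4 mm wall; starts somewhere on the raised shelf. Origin: centre of its underside, z up.
- trivet: Fixed round red silicone trivet, 116 mm across, 6 mm thick, to the left or right of the shelf. Origin: centre of its underside (on the trolley top).
- shelf: Fixed low grey shelf standing on the trolley top, 230 mm deep (its x) by 310 mm long (its y), flat top at 40 mm. Origin: centre of its foot on the trolley top; x points away from the robot (yaw within 0.2 rad), y along the rows.
- cork_strip (a point): Centre of the cork-brown strip on the shelf's top face, 64 mm deep (x) by 280 mm long (y), along the far half of the shelf; axes as the shelf's.
- blue_strip (a point): Centre of the blue strip on the shelf's top face, 64 mm deep (x) by 280 mm long (y), along the near half of the shelf, 108 mm from the cork strip; axes as the shelf's.
- sprayer: Fixed green cleaner canister with a paper label, 62 mm across on an 84 mm steel foot, 136 mm tall without its nozzle, left or right of the shelf. Origin: centre of its underside.
- nozzle_top (a point): Centre of the flat round top (32 mm across) of the canister's white nozzle cap, 164 mm above the trolley top when up; moves with the cap.
- nozzle (a joint): How far the sprung nozzle cap is pressed straight down: 0 up, 0.008 m fully down (about 5.5 N); springs back when let go.
- amber1: Amber glass jar, squat and round, 56 mm across, 48 mm tall, black lid (55 mm across, top 12 mm), paper label; stands on the trolley top; may be absent. Origin: centre of its underside, z up.
- amber2: Amber glass jar, squat and round, 56 mm across, 48 mm tall, black lid (55 mm across, top 12 mm), paper label; stands on the trolley top; may be absent. Origin: centre of its underside, z up.
- amber3: Amber glass jar, squat and round, 56 mm across, 48 mm tall, black lid (55 mm across, top 12 mm), paper label; stands on the trolley top; may be absent. Origin: centre of its underside, z up.
- blue1: Blue ceramic pot, squat and round, 56 mm across, 48 mm tall with its flat wooden lid (55 mm across, top 8 mm); stands on the trolley top; may be absent. Origin: centre of its underside, z up.
- blue2: Blue ceramic pot, squat and round, 56 mm across, 48 mm tall with its flat wooden lid (55 mm across, top 8 mm); stands on the trolley top; may be absent. Origin: centre of its underside, z up.
- blue3: Blue ceramic pot, squat and round, 56 mm across, 48 mm tall with its flat wooden lid (55 mm across, top 8 mm); stands on the trolley top; may be absent. Origin: centre of its underside, z up.
- cup1: White gold-rimmed porcelain cup on its saucer (one piece), saucer 104 mm across, 56 mm tall; bystander. Origin: centre of its underside.
- cup2: Second cup and saucer like cup1, beyond the shelf; bystander. Origin: centre of its underside.
- sugar_pot: Closed white ceramic sugar pot, 88 mm across, 79 mm tall; bystander. Origin: centre of its underside.
- cezve: Steel cezve, 88 mm across, 80 mm tall, handle reaching 190 mm from its axis along its own +x and up to 112 mm; bystander, beyond the shelf. Origin: centre of its underside.
- scoop: Flat steel coffee scoop, 135 mm long, beyond the shelf; bystander. Origin: middle of its handle's underside.
Things that resemble listed ones, but are neither listed nor needed, are in the scene too. Leave any yellow look-alike of the amber1 alone.

How it is judged:
By the outcome, as a careful person would: the job done as asked, in the order asked, and still so for the second after the job is handed in, with the robot touching nothing.
Of amber1, amber2, amber3 only 2 to 3 are there at a start; the rules pass over those that are not, and their reading is None.
Of blue1, blue2, blue3 only 2 to 3 are there at a start; the rules pass over those that are not, and their reading is None.
At some moment in a run one of amber1, amber2, amber3, blue1, blue2, blue3 may be knocked a few centimetres aside while the robot is not near it.
Once in a run the grip may slacken for a moment while it holds something.
It also fails if it takes over 210 s, if anything falls off the work surface, if the arm or the gripper's body presses on something with over 40 N, if the wrist force passes 120 N, or if a joint passes its speed limit or range.

### The arm

A 7-joint arm with a two-finger parallel gripper is mounted at the origin on the work surface. World frame = base frame: x ahead of the robot, y to its left, z up, the work surface at z = 0. Lengths are in m, angles in rad, forces in N, time in s.
With the tool pointing down it reaches from about 0.425 to 0.925 m from the base axis. Payload 6.8 kg.
Tool frame: the origin (TCP) lies midway between the tips of the shut fingers; the grasp point (between the pads) lies 19 mm behind it (bot.hold_point_z is the distance from the TCP to the grasp point, in m); z points along the fingers, y is the line along which they close (so a half turn about z gives the same grasp; the last joint's range is limited). The gripper opens to 85 mm and grips with 20 to 120 N. Pads are 22 mm wide; open, the fingers measure 114 mm over their backs; the gripper's body (76 mm by 85 mm) begins 54 mm behind the grasp point. The pads swing forward as they close: fully open they stand 13 mm farther back than shut.
Start: joints at [-1.349, 0.477, 0.022, 1.555, -0.011, 1.109, -0.083], TCP at [0.219, 0.639, 0.231] pointing down, gripper open.
Joint ranges: [-2.96, 2.96], [-0.34, 2.1], [-1.41, 1.46], [0.24, 2.44], [-1.37, 4.51], [0.17, 1.92], [-2.96, 2.96]. Speed limits (rad/s): [2.39, 2.39, 3.14, 3.14, 3.14, 3.14, 3.14].

### API

Orientations are given as a unit quaternion [w, x, y, z].
In Python, from station import bot gives the robot as it stands. The module is installed in compiled form; this text tells all that it offers.
- The arm moves only by the tool step_arm, never from a script. Its argument "increments" is a list that holds one entry, the list of rows, each a list of 7 numbers: the opening, from -1 (shut) to 1 (fully open), then the shift along the tool's x, y, z in mm, then the turn, a rotation vector about the tool's x, y, z in degrees. In form: [[[grip, x, y, z, ax, ay, az], ...]]. A call has 1 to 10 rows; each row is the pose to reach, as a shift and turn from the pose commanded when the call began, along the tool's axes at that moment; what a row does not reach only later rows make up. A row lasts 1/12 s, in which the tool goes at most 41.7 mm and 7.16 degrees, less where a joint would pass 70% of its speed; a pose out of reach is approached as far as the arm can. A call with a gripper value outside its range is refused whole. The fingers move at their own pace and stop on an object; "force" is the grip in N (left out, the last holds). Time passes only in rows, so rows that repeat a pose let the fingers close. It gives the time, the measured TCP pose, the force, the opening and the grip force at its end, in the units of the state.
- bot.get_obs(): the state, without advancing time (a new reading comes with each control period).
- bot.read_camera(name): name is "scene" or "top" or "wrist"; returns a dict with "image" (384x512x3 uint8, red, green, blue), "camera_matrix" (3x3 intrinsics, pixels), "dist" ([k1, k2, p1, p2, k3] as OpenCV has them; the pictures are not rectified), "R" (3x3) and "t" (3): a world point X has camera coordinates R X + t. Camera axes: x right, y down, z forward; pixel columns grow to the right and rows downward; lengths in m; the calibration is good to about 2 mm. A picture is of the moment at which its call begins. There is no depth.
- bot.hand_in(): hands the job in; it is judged then, once.
The state is a dict: "t": time; "q": joint angles; "joint_vel": joint speeds; "joint_torque": joint torques, N m; "eef_pos": TCP position; "tool_rot": TCP orientation; "contact_force": force on the tool from outside, world axes, zero at the start; "torque": the same for the moment, N m; "gripper_width": opening from 0.0 (shut) to 1.0 (fully open); "grasp_force": force on a finger pad.
Only numpy, scipy, OpenCV 4.12 (cv2) and the standard library are available. Lean on these libraries where they do the work, as an engineer would, in place of code of your own. Each camera call takes 0.05 s, during which the arm holds its last target. There are 200 camera calls.

## Working session

There is one attempt and no reset: what is moved stays moved. The work goes in short steps, Python scripts to look and compute and a tool call to move; the robot and the scene stay as the last step left them, time stands still between calls to the robot, and variables do not carry over. Pictures are saved under pics/ and viewed, at most 14 in all, crops included, and the job is handed in when it is done.

Besides the shell and the picture viewer there is one more tool, called after "Request:" in YAML: its name, and indented under it one key for each argument. step_arm: Moves the arm, as the interface text tells. Its arguments: {"type":"object","properties":{"increments":{"type":"array"},"force":{"type":"number"}},"required":["increments"]}

```bash
mkdir -p pics; ls; python3 - <<'E'
from station import bot
import cv2,numpy as np
o=bot.get_obs();print({k:np.round(v,3).tolist() for k,v in o.items()},bot.hold_point_z)
for n in ["scene","top"]:
    c=bot.read_camera(n);cv2.imwrite(f"pics/{n}0.png",cv2.cvtColor(c["image"],cv2.COLOR_RGB2BGR))
    print(n,c["camera_matrix"].tolist(),c["dist"],np.round(c["R"],3).tolist(),c["t"],-np.array(c["R"]).T@c["t"])
E
```

```text
pics
{'t': 0.0, 'q': [-1.349, 0.478, 0.022, 1.556, -0.012, 1.109, -0.083], 'joint_vel': [-0.001, -0.001, 0.001, -0.0, 0.002, 0.001, -0.0], 'joint_torque': [0.001, -59.647, 1.609, -28.119, 0.013, 0.009, -0.0], 'eef_pos': [0.218, 0.638, 0.23], 'tool_rot': [-0.0, 0.164, 0.986, -0.001], 'contact_force': [-0.223, -0.592, 0.058], 'torque': [0.009, -0.046, 0.058], 'grasp_force': 0.0, 'gripper_width': 0.998} 0.0187
scene [[475.7939334589969, 0.0, 250.4445075311844], [0.0, 475.7939334589969, 197.71629988230669], [0.0, 0.0, 1.0]] [-0.0144521  0.         0.         0.         0.       ] [[0.785, 0.62, 0.007], [0.47, -0.587, -0.659], [-0.405, 0.521, -0.752]] [-0.44589057 -0.18086328  2.08595319] [ 1.27861895 -0.91606666  1.45213156]
top [[363.1563423620013, 0.0, 257.84686819839163], [0.0, 363.1563423620013, 188.47313790416655], [0.0, 0.0, 1.0]] [-0.09142413  0.          0.          0.          0.        ] [[-0.013, -1.0, -0.023], [-0.986, 0.017, -0.168], [0.168, 0.02, -0.986]] [0.01646045 0.57554939 1.03522816] [ 0.39332799 -0.014195    1.11728107]
```

View pics/top0.png

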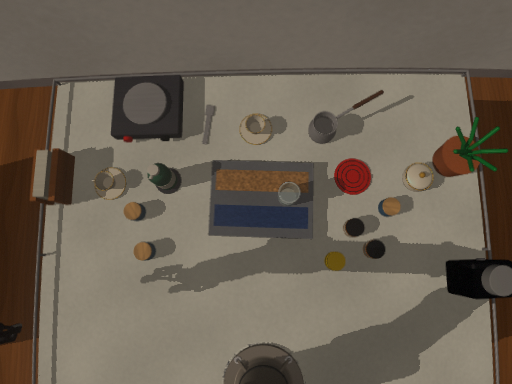

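View pics/scene0.png

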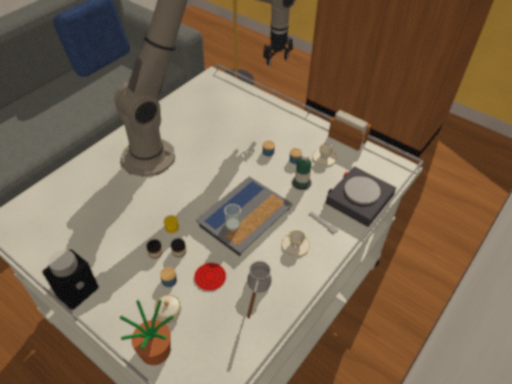

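The top view shows the shelf around (262,200) with the glass jar at (289,193), the red trivet at (352,176) and the sprayer at (163,177). Two black-lidded jars are at (354,227) and (375,249), with the yellow decoy at (335,261). Three wooden-lidded blue pots are at (391,206), (134,211) and (144,251). The scene view agrees.

```bash
cat > h.py <<'E'
from station import bot
import cv2,numpy as np
from scipy.spatial.transform import Rotation as Ro
def cam(n): return bot.read_camera(n)
def ray(c,px,z):
    p=cv2.undistortPoints(np.float64(px).reshape(-1,1,2),c["camera_matrix"],np.array(c["dist"])).reshape(-1,2)
    R=np.array(c["R"]);o=-R.T@c["t"];d=np.c_[p,np.ones(len(p))]@R
    return o+d*((z-o[2])/d[:,2:])
def proj(c,X):
    return cv2.projectPoints(np.float64(X).reshape(-1,1,3),cv2.Rodrigues(np.array(c["R"]))[0],np.array(c["t"]),c["camera_matrix"],np.array(c["dist"]))[0].reshape(-1,2)
def blobs(c,lo,hi,mina=25):
    h=cv2.cvtColor(c["image"],cv2.COLOR_RGB2HSV);m=cv2.inRange(h,np.array(lo),np.array(hi))
    n,_,s,ce=cv2.connectedComponentsWithStats(m)
    return [(ce[i].round(1).tolist(),s[i].tolist()) for i in range(1,n) if s[i][4]>=mina],m
def save(c,name,box=None,k=1):
    im=cv2.cvtColor(c["image"],cv2.COLOR_RGB2BGR)
    if box: im=im[box[1]:box[3],box[0]:box[2]]
    cv2.imwrite(f"pics/{name}.png",cv2.resize(im,None,fx=k,fy=k,interpolation=cv2.INTER_CUBIC))
E
python3 - <<'E'
from h import *
c=cam("top");s=cam("scene")
h=cv2.cvtColor(c["image"],cv2.COLOR_RGB2HSV)
for p in [(262,217),(240,180),(352,165),(391,206),(134,211),(144,251),(354,227),(375,249),(335,261),(157,170),(165,180),(215,210),(311,220),(289,185)]: print(p,h[p[1],p[0]])
for nm,lo,hi in [("wood",(8,110,70),(20,220,255)),("black",(0,0,0),(179,255,45)),("red",(172,150,90),(179,255,255)),("blue",(105,100,40),(125,255,255))]:
    print(nm)
    for b,st in blobs(c,lo,hi)[0]: 
        if 90<b[0]<420 and 120<b[1]<300: print(b,st,ray(c,[b],.048)[0].round(3))
save(c,"crop1",(95,120,435,290),2.3)
E
```

```text
(262, 217) [111 109  61]
(240, 180) [ 15 153 110]
(352, 165) [  3 175  80]
(391, 206) [ 16 146 131]
(134, 211) [ 16 141 128]
(144, 251) [ 15 140 135]
(354, 227) [20 51 30]
(375, 249) [12 51 25]
(335, 261) [ 22 206  99]
(157, 170) [ 17  50 137]
(165, 180) [47 48 37]
(215, 210) [112  90  62]
(311, 220) [12 17 74]
(289, 185) [17 82 93]
wood
[258.4, 179.7] [216, 169, 93, 23, 1688] [0.603 0.006 0.048]
[391.0, 206.0] [383, 198, 17, 17, 244] [ 0.516 -0.388  0.048]
[132.1, 210.4] [124, 202, 17, 18, 236] [0.515 0.388 0.048]
[142.1, 250.8] [134, 242, 17, 18, 251] [0.395 0.353 0.048]
black
[164.1, 175.2] [157, 164, 15, 22, 201] [0.622 0.293 0.048]
[175.4, 180.8] [164, 169, 17, 21, 110] [0.604 0.257 0.048]
[141.7, 212.8] [137, 204, 8, 16, 49] [0.508 0.358 0.048]
[354.6, 226.9] [346, 219, 18, 17, 253] [ 0.456 -0.275  0.048]
[375.3, 248.8] [366, 240, 19, 18, 266] [ 0.391 -0.333  0.048]
[152.1, 250.8] [148, 243, 7, 17, 44] [0.395 0.323 0.048]
red
blue
[274.6, 216.4] [235, 206, 73, 22, 1209] [ 0.492 -0.04   0.048]
```

View pics/crop1.png

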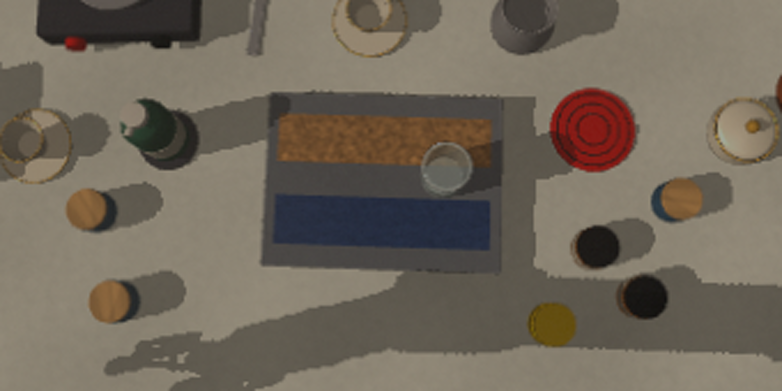

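The crop confirms two amber jars (black lids, amber sides), three blue pots, and the white nozzle cap at crop (135,115).

```bash
python3 - <<'E'
from h import *
c=cam("top");s=cam("scene")
for nm,lo,hi in [("cork",(8,110,60),(20,220,255)),("blue",(105,80,35),(125,255,255))]:
    bs,m=blobs(c,lo,hi,500)
    m[:, :212]=0;m[:,316:]=0;m[:165]=0;m[235:]=0
    p=np.argwhere(cv2.morphologyEx(m,cv2.MORPH_OPEN,np.ones((3,3),np.uint8)))[:,::-1]
    w=ray(c,p,.04)[:,:2]; r=cv2.minAreaRect((w*1000).astype(np.float32)); print(nm,np.round(r[0],1),np.round(r[1],1),r[2])
for n,k,lo,hi,z in [("redtop",c,(0,165,60),(5,255,255),.006),("redscene",s,(0,165,60),(5,255,255),.006),
  ("whitescene",s,(0,0,120),(179,70,255),.164),("whitetop",c,(0,0,115),(179,70,255),.164)]:
    for b,st in blobs(k,lo,hi,8)[0]:
        w=ray(k,[b],z)[0]
        if (n[:3]=="red" and st[4]>100) or (n[:5]=="white" and abs(w[0]-.6)<.1 and .1<w[1]<.4): print(n,b,st,w.round(3))
# jar rim check: project guess
print("rim->",ray(c,[[288.9,192.6]],.125)[0].round(3))
print("scene lids",)
for X in [[.456,-.275,.048],[.391,-.333,.048],[.516,-.388,.048],[.515,.388,.048],[.395,.353,.048]]: print(X,proj(s,[X]).round(0))
print("sceneproj nozzle",proj(s,[[.60,.28,.164]]),ray(c,[[153.7,170]],.164))
save(s,"crop2",(130,130,350,300),3.5)
E
```

```text
cork [601.6  -4. ] [279.   63.4] 87.27589416503906
blue [493.7   0.5] [275.2  61.8] 87.25369262695312
redtop [352.5, 176.0] [334, 159, 37, 35, 976] [ 0.618 -0.288  0.006]
redscene [209.6, 276.5] [195, 263, 30, 27, 636] [ 0.617 -0.294  0.006]
rim-> [ 0.55  -0.079  0.125]
scene lids
[0.456, -0.275, 0.048] [[179. 243.]]
[0.391, -0.333, 0.048] [[155. 244.]]
[0.516, -0.388, 0.048] [[169. 272.]]
[0.515, 0.388, 0.048] [[297. 152.]]
[0.395, 0.353, 0.048] [[270. 144.]]
sceneproj nozzle [[301.34457711 154.05207671]] [[0.61200376 0.28876454 0.164     ]]
```

View pics/crop2.png

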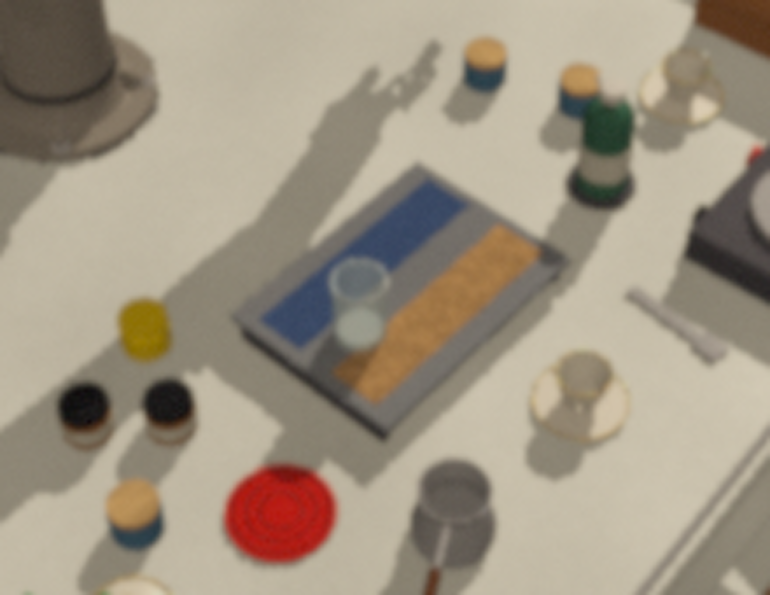

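The crop confirms the same layout: glass jar rim at crop (360,280), canister top at (612,100). Shelf yaw is about -2.6°. I'll move now.

Request:
step_arm:
  increments:
    - [[1,-125,-135,-90,0,0,35],[1,-125,-135,-90,0,0,35],[1,-125,-135,-90,0,0,35],[1,-125,-135,-90,0,0,35],[1,-250,-270,-90,0,0,70],[1,-250,-270,-90,0,0,70],[1,-250,-270,-90,0,0,70],[1,-250,-270,-90,0,0,70],[1,-250,-270,-90,0,0,70],[1,-250,-270,-90,0,0,70]]

```text
t: 1.13
eef_pos: [0.3708, 0.2956, 0.3221]
tool_rot: [0.0, 0.706, 0.709, 0.0]
contact_force: [-0.7, 0.0, 0.3]
gripper_width: 1.001
grasp_force: 0.0
```

```bash
cat >> h.py <<'E'
def to(x,y,z,yaw=-2.6):
    "tool-frame shift (mm) and turn (deg) from measured pose to TCP at x,y,z with tool y at yaw, pointing down"
    o=bot.get_obs();w,a,b,d=o["tool_rot"];R=Ro.from_quat([a,b,d,w])
    t=np.radians(yaw);T=Ro.from_matrix(np.array([[-np.sin(t),np.cos(t),0],[np.cos(t),np.sin(t),0],[0,0,-1.]]))
    T=min([T,T*Ro.from_euler("z",180,degrees=True)],key=lambda T:(R.inv()*T).magnitude())
    return (R.inv().apply(np.array([x,y,z])-o["eef_pos"])*1000).round(1).tolist(),(R.inv()*T).as_rotvec(degrees=True).round(2).tolist()
def st():
    o=bot.get_obs();print("t",round(o["t"],2),"p",np.round(o["eef_pos"],4),"q",np.round(o["q"],2),"w",round(o["gripper_width"],3),"gf",round(o["grasp_force"],1),"F",np.round(o["contact_force"],1))
E
python3 -c "
from h import *
st();print(to(.55,-.079,.32));s=cam('scene');print(ray(s,[[232.9,210]],.125),ray(s,[[304.5,158]],.164))"
```

```text
t 1.13 p [0.3708 0.2956 0.3221] q [-1.14  0.05  0.35  1.92 -0.02  1.18 -0.78] w 1.001 gf 0.0 F [-0.7  0.   0.3]
([-375.4, 177.5, 2.4], [0.06, 0.01, 2.86])
[[ 0.55154923 -0.08284602  0.125     ]] [[0.622146   0.26927724 0.164     ]]
```

Request:
step_arm:
  increments:
    - [[1,-377,178,0,0,0,2.9],[1,-377,178,0,0,0,2.9],[1,-377,178,0,0,0,2.9],[1,-377,178,0,0,0,2.9],[1,-377,178,0,0,0,2.9],[1,-377,178,0,0,0,2.9],[1,-377,178,0,0,0,2.9],[1,-377,178,0,0,0,2.9],[1,-377,178,0,0,0,2.9],[1,-377,178,0,0,0,2.9]]

```text
t: 2.02
eef_pos: [0.5537, -0.072, 0.3215]
tool_rot: [0.0, 0.717, 0.697, 0.0]
contact_force: [1.7, 0.1, -0.1]
gripper_width: 0.999
grasp_force: 0.0
```

Request:
step_arm:
  increments:
    - [[1,0,0,0,0,0,0],[1,0,0,0,0,0,0],[1,0,0,0,0,0,0]]

```text
t: 2.27
eef_pos: [0.5528, -0.0702, 0.3209]
tool_rot: [-0.0, 0.718, 0.696, -0.0]
contact_force: [-0.6, -0.3, -0.8]
gripper_width: 1.002
grasp_force: 0.0
```

```bash
python3 -c "
from h import *
st();print(to(.551,-.081,.095));c=cam('wrist');save(c,'w1');print(proj(c,[[.551,-.081,.125],[.551,-.081,.04],[.6016,-.004,.04],[.4937,.0005,.04],[.618,-.29,.006]]).round(0))"
```

```text
t 2.27 p [ 0.5528 -0.0702  0.3209] q [-0.58  0.24  0.73  1.76 -0.17  1.2   0.16] w 1.002 gf 0.0 F [-0.6 -0.3 -0.8]
([-10.9, -1.3, 225.9], [-0.05, -0.02, 0.86])
[[255. 176.]
 [256. 161.]
 [291. 103.]
 [211. 102.]
 [298. 274.]]
```

View pics/w1.png

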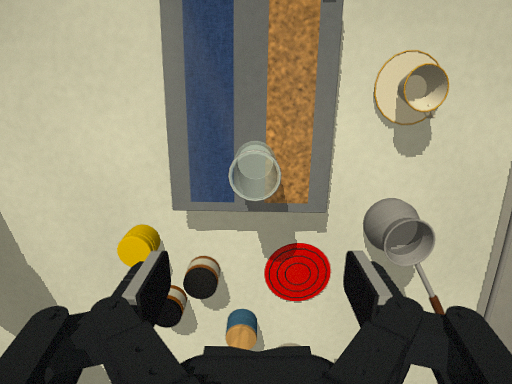

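The wrist view shows the jar rim at (255,176), exactly as predicted. Trivet at (298,272) also matches.

Request:
step_arm:
  increments:
    - [[1,-11,-1,40,0,0,0.9],[1,-11,-1,80,0,0,0.9],[1,-11,-1,120,0,0,0.9],[1,-11,-1,160,0,0,0.9],[1,-11,-1,195,0,0,0.9],[1,-11,-1,225,0,0,0.9],[1,-11,-1,244,0,0,0.9],[1,-11,-1,244,0,0,0.9],[1,-11,-1,244,0,0,0.9]]

```text
t: 3.07
eef_pos: [0.551, -0.0803, 0.077]
tool_rot: [-0.001, 0.723, 0.691, -0.0]
contact_force: [0.5, -1.0, 0.7]
gripper_width: 1.001
grasp_force: 0.0
```

Request:
step_arm:
  increments:
    - [[-1,0,0,0,0,0,0],[-1,0,0,0,0,0,0],[-1,0,0,0,0,0,0],[-1,0,0,0,0,0,0],[-1,0,0,0,0,0,0],[-1,0,0,0,0,0,0],[-1,0,0,0,0,0,0],[-1,0,0,0,0,0,0]]
  force: 40

```text
t: 3.73
eef_pos: [0.5525, -0.0816, 0.0792]
tool_rot: [0.001, 0.723, 0.69, 0.001]
contact_force: [-1.7, 1.4, 5.6]
gripper_width: 0.678
grasp_force: 41.7
```

Request:
step_arm:
  increments:
    - [[-1,0,0,-10,0,0,0],[-1,0,0,-40,0,0,0],[-1,0,0,-60,0,0,0],[-1,0,0,-60,0,0,0]]

```text
t: 4.07
eef_pos: [0.5543, -0.0828, 0.1422]
tool_rot: [0.003, 0.724, 0.69, 0.003]
contact_force: [1.1, -0.5, -1.2]
gripper_width: 0.675
grasp_force: 44.0
```

```bash
python3 -c "
from h import *
st();print(to(.618,-.290,.135),to(.618,-.290,.043))"
```

```text
t 4.07 p [ 0.5543 -0.0828  0.1422] q [-0.46  0.45  0.64  1.95 -0.36  0.84  0.33] w 0.675 gf 44.0 F [ 1.1 -0.5 -1.2]
([-203.9, 73.4, 7.7], [0.45, -0.03, -0.14]) ([-203.9, 72.7, 99.7], [0.45, -0.03, -0.14])
```

Request:
step_arm:
  increments:
    - [[-1,-204,73,0,0,0,0],[-1,-204,73,0,0,0,0],[-1,-204,73,0,0,0,0],[-1,-204,73,0,0,0,0],[-1,-204,73,0,0,0,0],[-1,-204,73,0,0,0,0],[-1,-204,73,0,0,0,0],[-1,-204,73,0,0,0,0],[-1,-204,73,0,0,0,0]]

```text
t: 4.82
eef_pos: [0.6147, -0.2875, 0.137]
tool_rot: [-0.001, 0.723, 0.691, 0.0]
contact_force: [1.0, 1.1, -1.6]
gripper_width: 0.677
grasp_force: 44.1
```

```bash
python3 -c "
from h import *
st();print(to(.618,-.290,.044));c=cam('wrist');save(c,'w2')"
```

```text
t 4.82 p [ 0.6147 -0.2875  0.137 ] q [-0.06  0.65  0.6   1.66 -0.43  0.97  0.65] w 0.677 gf 44.1 F [ 1.   1.1 -1.6]
([-2.5, 3.4, 93.0], [-0.03, -0.08, -0.02])
```

View pics/w2.png

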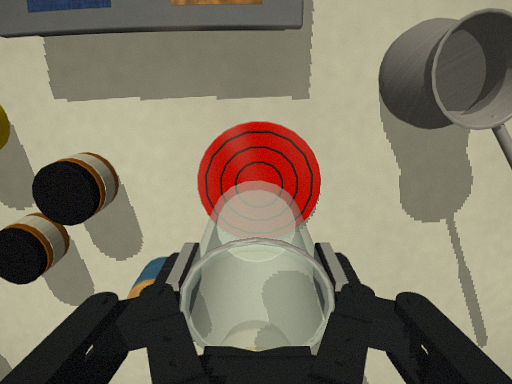

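The jar is held between the pads, above the trivet (centre at (258,182)). Lower and release.

Request:
step_arm:
  increments:
    - [[-1,-3,3,30,0,0,0],[-1,-3,3,60,0,0,0],[-1,-3,3,80,0,0,0],[-1,-3,3,88,0,0,0],[-1,-3,3,92,0,0,0],[-1,-3,3,94,0,0,0],[-1,-3,3,94,0,0,0]]

```text
t: 5.45
eef_pos: [0.6177, -0.2908, 0.0452]
tool_rot: [-0.001, 0.723, 0.691, 0.001]
contact_force: [-0.5, 0.3, -0.3]
gripper_width: 0.678
grasp_force: 43.5
```

Request:
step_arm:
  increments:
    - [[0,0,0,0,0,0,0],[1,0,0,0,0,0,0],[1,0,0,0,0,0,0],[1,0,0,0,0,0,0],[1,0,0,0,0,0,0],[1,0,0,-15,0,0,0],[1,0,0,-50,0,0,0],[1,0,0,-90,0,0,0],[1,0,0,-150,0,0,0],[1,0,0,-230,0,0,0]]

```text
t: 6.28
eef_pos: [0.6171, -0.2927, 0.2195]
tool_rot: [0.0, 0.724, 0.69, -0.0]
contact_force: [1.9, 0.0, -0.0]
gripper_width: 0.999
grasp_force: 0.0
```

Request:
step_arm:
  increments:
    - [[1,0,0,-50,0,0,0],[1,0,0,-50,0,0,0],[1,0,0,-50,0,0,0]]

```text
t: 6.53
eef_pos: [0.6192, -0.2941, 0.2723]
tool_rot: [0.004, 0.724, 0.69, 0.002]
contact_force: [0.0, 0.3, -0.7]
gripper_width: 0.996
grasp_force: 0.0
```

```bash
python3 -c "
from h import *
st();print(to(.615,.22,.32))
c=cam('top');save(c,'t2',(95,120,435,290),2.3)"
```

```text
t 6.53 p [ 0.6192 -0.2941  0.2723] q [-0.1   0.53  0.68  1.52 -0.35  1.21  0.59] w 0.996 gf 0.0 F [ 0.   0.3 -0.7]
([513.2, -28.3, -49.3], [0.47, 0.15, -0.14])
```

View pics/t2.png

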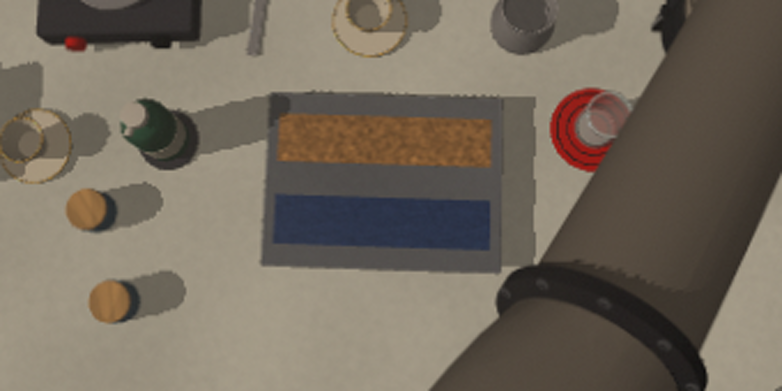

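The jar stands on the trivet at crop (605,115) (top displaced by perspective), and the shelf is clear. Next, the nozzle, with the fingers shut.

Request:
step_arm:
  increments:
    - [[-1,230,-14,-48,0,0,0],[-1,465,-28,-48,0,0,0],[-1,465,-28,-48,0,0,0],[-1,465,-28,-48,0,0,0],[-1,465,-28,-48,0,0,0],[-1,465,-28,-48,0,0,0],[-1,465,-28,-48,0,0,0],[-1,465,-28,-48,0,0,0],[-1,465,-28,-48,0,0,0],[-1,465,-28,-48,0,0,0]]

```text
t: 7.42
eef_pos: [0.6107, 0.1238, 0.3083]
tool_rot: [-0.001, 0.724, 0.69, -0.001]
contact_force: [1.4, -0.4, -0.2]
gripper_width: 0.001
grasp_force: 0.0
```

Request:
step_arm:
  increments:
    - [[-1,70,0,0,0,0,0],[-1,70,0,0,0,0,0],[-1,70,0,0,0,0,0],[-1,70,0,0,0,0,0],[-1,70,0,0,0,0,0]]

```text
t: 7.83
eef_pos: [0.6149, 0.1905, 0.3084]
tool_rot: [-0.0, 0.724, 0.69, -0.001]
contact_force: [0.9, -0.4, -1.6]
gripper_width: 0.004
grasp_force: 0.0
```

```bash
python3 -c "
from h import *
st();c=cam('wrist');save(c,'w3');print(proj(c,[[.615,.28,.164]]))
for b,s in blobs(c,(0,0,110),(179,60,255),60)[0]: print(b,s,ray(c,[b],.164).round(3))
t=cam('top')
for nm,lo,hi in [('cork',(8,110,60),(20,220,255)),('blue',(105,80,35),(125,255,255))]:
    m=blobs(t,lo,hi)[1];m[:, :212]=0;m[:,316:]=0;m[:165]=0;m[235:]=0
    p=np.argwhere(cv2.morphologyEx(m,cv2.MORPH_OPEN,np.ones((3,3),np.uint8)))[:,::-1]
    r=cv2.minAreaRect((ray(t,p,.04)[:,:2]*1000).astype(np.float32));print(nm,np.round(r[0],1),np.round(r[1],1),r[2])
"
```

```text
t 7.83 p [0.6149 0.1905 0.3084] q [-0.84  0.42  0.62  1.57 -0.25  1.24 -0.22] w 0.004 gf 0.0 F [ 0.9 -0.4 -1.6]
[[251.75981354  81.94680181]]
[217.3, 161.5] [0, 0, 502, 384, 113288] [[0.578 0.21  0.164]]
[449.6, 29.4] [396, 0, 111, 70, 6258] [[0.791 0.319 0.164]]
[493.0, 274.2] [455, 87, 57, 297, 8418] [[0.879 0.065 0.164]]
[247.4, 259.3] [241, 239, 13, 45, 433] [[0.601 0.102 0.164]]
[265.7, 259.8] [261, 239, 12, 46, 436] [[0.62  0.101 0.164]]
[350.3, 336.9] [341, 328, 21, 20, 112] [[ 0.717 -0.011  0.164]]
cork [601.6  -4.1] [278.9  63.3] 87.27294921875
blue [493.7   0.5] [275.1  61.7] 87.29791259765625
```

View pics/w3.png

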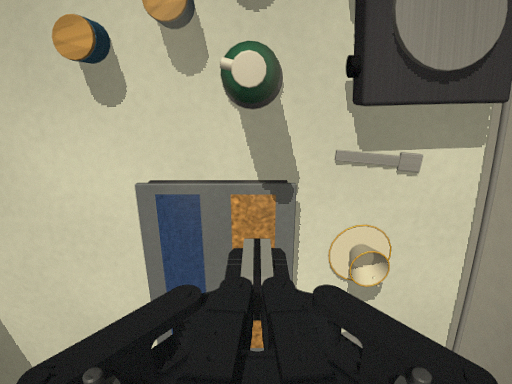

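The wrist view shows the white nozzle cap's disc centre near (249,69), with the spout pointing left.

```bash
python3 -c "
from h import *
c=cam('wrist');h=cv2.cvtColor(c['image'],cv2.COLOR_RGB2HSV)
m=cv2.inRange(h,np.array((0,0,110)),np.array((179,70,255)));m2=np.zeros_like(m);m2[45:90,215:280]=m[45:90,215:280]
m2=cv2.morphologyEx(m2,cv2.MORPH_OPEN,cv2.getStructuringElement(cv2.MORPH_ELLIPSE,(21,21)))
ct=max(cv2.findContours(m2,cv2.RETR_EXTERNAL,cv2.CHAIN_APPROX_NONE)[0],key=cv2.contourArea);p,r=cv2.minEnclosingCircle(ct);print(p,r,cv2.boundingRect(ct))
w=ray(c,[p,(p[0]+r,p[1])],.164).round(4);print(w);st();print(to(w[0][0],w[0][1],.175))"
```

```text
(247.42857360839844, 66.57142639160156) 18.626394271850586 (230, 48, 35, 38)
[[0.6128 0.2922 0.164 ]
 [0.6292 0.2913 0.164 ]]
t 7.98 p [0.6155 0.1894 0.3096] q [-0.84  0.41  0.62  1.57 -0.25  1.24 -0.22] w 0.001 gf 0.0 F [-0.1  0.6  1.1]
([102.6, -7.8, 134.5], [-0.03, 0.04, -0.28])
```

Request:
step_arm:
  increments:
    - [[-1,102,-7,0,0,0,0],[-1,102,-7,0,0,0,0],[-1,102,-7,0,0,0,0],[-1,102,-7,40,0,0,0],[-1,102,-7,80,0,0,0],[-1,102,-7,115,0,0,0],[-1,102,-7,132,0,0,0],[-1,102,-7,135,0,0,0],[-1,102,-7,135,0,0,0]]

```text
t: 8.73
eef_pos: [0.6131, 0.2927, 0.174]
tool_rot: [-0.0, 0.724, 0.69, -0.001]
contact_force: [0.0, -0.3, 0.5]
gripper_width: -0.002
grasp_force: 0.0
```

Request:
step_arm:
  increments:
    - [[-1,0,0,0,0,0,0],[-1,0,0,0,0,0,0],[-1,0,0,0,0,0,0]]

```text
t: 8.98
eef_pos: [0.6145, 0.2941, 0.1769]
tool_rot: [0.0, 0.724, 0.69, 0.002]
contact_force: [-0.1, 0.2, -0.3]
gripper_width: 0.002
grasp_force: 0.0
```

```bash
python3 -c "
from h import *
st();print(to(.613,.2915,.175))
c=cam('scene');save(c,'s3',(250,100,370,200),5)"
```

```text
t 8.98 p [0.6145 0.2941 0.1769] q [-0.91  0.59  0.54  1.62 -0.34  1.03 -0.31] w 0.002 gf 0.0 F [-0.1  0.2 -0.3]
([-2.7, -1.4, 1.9], [0.16, -0.11, -0.12])
```

View pics/s3.png

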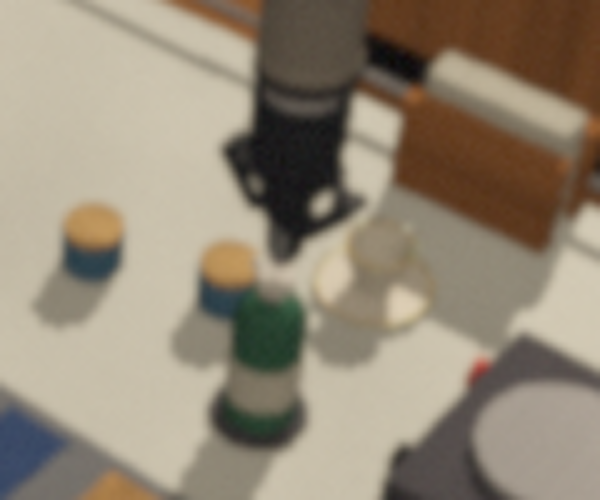

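The scene view shows the fingertips just above the cap. I'll press in steps and watch the force.

Request:
step_arm:
  increments:
    - [[-1,-2,-1,6,0,0,0],[-1,-2,-1,10,0,0,0],[-1,-2,-1,13,0,0,0],[-1,-2,-1,16,0,0,0],[-1,-2,-1,18,0,0,0],[-1,-2,-1,18,0,0,0]]

```text
t: 9.53
eef_pos: [0.6122, 0.2917, 0.1567]
tool_rot: [0.0, 0.724, 0.69, -0.0]
contact_force: [-2.3, -1.1, 4.5]
gripper_width: -0.0
grasp_force: 2.4
```

Request:
step_arm:
  increments:
    - [[-1,0,0,1,0,0,0],[-1,0,0,2,0,0,0],[-1,0,0,2,0,0,0]]

```text
t: 9.78
eef_pos: [0.6123, 0.2917, 0.1561]
tool_rot: [-0.0, 0.724, 0.69, 0.0]
contact_force: [-3.9, -2.2, 10.8]
gripper_width: 0.002
grasp_force: 5.4
```

Request:
step_arm:
  increments:
    - [[-1,0,0,1,0,0,0],[-1,0,0,2,0,0,0],[-1,0,0,2,0,0,0]]

```text
t: 10.03
eef_pos: [0.6124, 0.2917, 0.1559]
tool_rot: [-0.001, 0.724, 0.69, 0.0]
contact_force: [-8.9, -3.3, 21.3]
gripper_width: 0.0
grasp_force: 11.0
```

The cap is fully down (21 N against the stop). Release and rise.

Request:
step_arm:
  increments:
    - [[-1,0,0,-8,0,0,0],[-1,0,0,-25,0,0,0],[-1,0,0,-60,0,0,0],[-1,0,0,-100,0,0,0],[-1,0,0,-140,0,0,0],[0.8,-30,-120,-160,0,0,0],[0.8,-30,-120,-160,0,0,0],[0.8,-30,-120,-160,0,0,0],[0.8,-30,-120,-160,0,0,0],[0.8,-30,-120,-160,0,0,0]]

```text
t: 10.87
eef_pos: [0.489, 0.268, 0.3133]
tool_rot: [-0.001, 0.723, 0.691, 0.001]
contact_force: [-0.1, 0.4, 0.4]
gripper_width: 0.709
grasp_force: 0.0
```

```bash
cat >> h.py <<'E'
def lids(n,kind,mina=60):
    "lid blobs as world points: hull min-circle of mask rayed to lid top"
    c=cam(n); lo,hi={"wood":((8,90,60),(22,230,255)),"black":((0,0,0),(179,255,48))}[kind]
    m=cv2.morphologyEx(blobs(c,lo,hi)[1],cv2.MORPH_OPEN,np.ones((3,3),np.uint8))
    for ct in cv2.findContours(m,cv2.RETR_EXTERNAL,cv2.CHAIN_APPROX_NONE)[0]:
        if cv2.contourArea(ct)<mina: continue
        for z in (.048,.088):
            w=ray(c,ct.reshape(-1,2),z)[:,:2]
            (x,y),(a,b),_=cv2.minAreaRect((w*1000).astype(np.float32))
            if 44<a<72 and 44<b<72:
                print(n,kind,"z",z,np.round([x,y],1),"size",round(a),round(b),"px",ct.reshape(-1,2).mean(0).round())
E
python3 -c "
from h import *
st();lids('wrist','wood');lids('top','wood');lids('top','black')"
```

```text
t 10.87 p [0.489  0.268  0.3133] q [-1.12  0.23  0.62  1.77 -0.15  1.18 -0.5 ] w 0.709 gf 0.0 F [-0.1  0.4  0.4]
wrist wood z 0.048 [603.8 113.3] size 50 62 px [342. 248.]
wrist wood z 0.088 [593.  136.2] size 45 56 px [342. 248.]
wrist wood z 0.048 [393.9 352.7] size 52 53 px [180.  94.]
wrist wood z 0.088 [403.6 352.1] size 47 48 px [180.  94.]
wrist wood z 0.048 [513.9 388.2] size 53 52 px [272.  60.]
wrist wood z 0.088 [511.8 384.1] size 48 47 px [272.  60.]
top wood z 0.048 [395.6 351.8] size 52 50 px [142. 251.]
top wood z 0.088 [395.5 338.1] size 50 48 px [142. 251.]
top wood z 0.048 [ 517.8 -389.3] size 52 51 px [391. 206.]
top wood z 0.088 [ 513.1 -375.3] size 50 49 px [391. 206.]
top black z 0.048 [ 392.2 -333.5] size 50 50 px [375. 249.]
top black z 0.088 [ 392.2 -321.5] size 48 48 px [375. 249.]
top black z 0.048 [ 456.3 -274.9] size 51 47 px [355. 227.]
top black z 0.088 [ 453.9 -265.1] size 49 45 px [355. 227.]
```

Request:
step_arm:
  increments:
    - [[0.8,121,20,0,0,0,0],[0.8,121,20,0,0,0,0],[0.8,121,20,0,0,0,0],[0.8,121,20,40,0,0,0],[0.8,121,20,80,0,0,0],[0.8,121,20,120,0,0,0],[0.8,121,20,160,0,0,0],[0.8,121,20,200,0,0,0],[0.8,121,20,230,0,0,0],[0.8,121,20,230,0,0,0]]

```text
t: 11.85
eef_pos: [0.5137, 0.3847, 0.075]
tool_rot: [0.0, 0.724, 0.69, -0.006]
contact_force: [-1.3, -0.6, -0.3]
gripper_width: 0.898
grasp_force: 0.0
```

```bash
python3 -c "
from h import *
st();print(to(.514,.388,.008))"
```

```text
t 11.85 p [0.5137 0.3847 0.075 ] q [-1.07  0.65  0.47  1.77 -0.38  0.82 -0.47] w 0.898 gf 0.0 F [-1.3 -0.6 -0.3]
([3.9, 0.7, 67.0], [-0.46, 0.53, -0.13])
```

Request:
step_arm:
  increments:
    - [[0.8,2,0,25,0,0,0],[0.8,2,0,45,0,0,0],[0.8,2,0,60,0,0,0],[0.8,2,0,68,0,0,0],[0.8,2,0,70,0,0,0],[0.8,2,0,70,0,0,0]]

```text
t: 12.35
eef_pos: [0.5173, 0.3896, 0.0132]
tool_rot: [0.0, 0.724, 0.69, 0.0]
contact_force: [0.3, -0.3, -0.0]
gripper_width: 0.899
grasp_force: 0.0
```

Request:
step_arm:
  increments:
    - [[-1,0,0,0,0,0,0],[-1,0,0,0,0,0,0],[-1,0,0,0,0,0,0],[-1,0,0,0,0,0,0],[-1,0,0,0,0,0,0],[-1,0,0,0,0,0,0],[-1,0,0,0,0,0,0]]
  force: 60

```text
t: 12.93
eef_pos: [0.5174, 0.3903, 0.0145]
tool_rot: [-0.0, 0.724, 0.69, 0.001]
contact_force: [-2.0, 0.4, 6.7]
gripper_width: 0.624
grasp_force: 63.8
```

Request:
step_arm:
  increments:
    - [[-1,0,0,-15,0,0,0],[-1,0,0,-50,0,0,0],[-1,0,0,-90,0,0,0],[-1,0,0,-130,0,0,0],[-1,0,0,-150,0,0,0],[-1,0,0,-150,0,0,0]]

```text
t: 13.43
eef_pos: [0.5199, 0.3911, 0.1698]
tool_rot: [0.0, 0.724, 0.69, 0.005]
contact_force: [1.2, -0.1, -1.8]
gripper_width: 0.63
grasp_force: 63.8
```

```bash
python3 -c "
from h import *
st();print(to(.4965,.0625,.15),to(.4965,.0625,.05))"
```

```text
t 13.43 p [0.5199 0.3911 0.1698] q [-1.12  0.54  0.53  1.71 -0.32  0.97 -0.52] w 0.63 gf 63.8 F [ 1.2 -0.1 -1.8]
([-329.4, -7.8, 17.3], [0.42, -0.42, -0.14]) ([-330.2, -8.5, 117.3], [0.42, -0.42, -0.14])
```

Request:
step_arm:
  increments:
    - [[-1,-327,-8,0,0,0,0],[-1,-327,-8,0,0,0,0],[-1,-327,-8,0,0,0,0],[-1,-327,-8,0,0,0,0],[-1,-327,-8,0,0,0,0],[-1,-327,-8,0,0,0,0],[-1,-327,-8,0,0,0,0],[-1,-327,-8,0,0,0,0],[-1,-327,-8,30,0,0,0],[-1,-327,-8,60,0,0,0]]

```text
t: 14.27
eef_pos: [0.4942, 0.0607, 0.1037]
tool_rot: [0.001, 0.725, 0.688, 0.002]
contact_force: [0.2, 1.9, -1.3]
gripper_width: 0.632
grasp_force: 64.0
```

Request:
step_arm:
  increments:
    - [[-1,0,0,10,0,0,0],[-1,0,0,20,0,0,0],[-1,0,0,20,0,0,0],[-1,0,0,20,0,0,0]]

```text
t: 14.6
eef_pos: [0.4935, 0.0636, 0.0831]
tool_rot: [0.0, 0.723, 0.691, -0.0]
contact_force: [1.0, -0.1, -1.7]
gripper_width: 0.624
grasp_force: 64.0
```

```bash
python3 -c "
from h import *
st();print(to(.4965,.0645,.0545));cam('top');print(to(.4965,.0645,.0545))"
```

```text
t 14.6 p [0.4935 0.0636 0.0831] q [-0.68  0.44  0.54  2.13 -0.37  0.66  0.05] w 0.624 gf 64.0 F [ 1.  -0.1 -1.7]
([1.0, 2.9, 28.6], [-0.01, 0.01, -0.06])
([0.9, 2.4, 29.1], [0.06, -0.02, -0.06])
```

Request:
step_arm:
  increments:
    - [[-1,1,2.5,15,0,0,0],[-1,1,2.5,24,0,0,0],[-1,1,2.5,28,0,0,0],[-1,1,2.5,29.5,0,0,0],[-1,1,2.5,29.5,0,0,0],[0.2,1,2.5,29.5,0,0,0],[0.8,1,2.5,29.5,0,0,0],[0.8,1,2.5,29.5,0,0,0],[0.8,1,2.5,29.5,0,0,0],[0.8,1,2.5,29.5,0,0,0]]

```text
t: 15.48
eef_pos: [0.4961, 0.0642, 0.0535]
tool_rot: [0.0, 0.724, 0.69, 0.0]
contact_force: [-0.2, 0.1, 0.8]
gripper_width: 0.899
grasp_force: 0.0
```

Request:
step_arm:
  increments:
    - [[0.8,0,0,-15,0,0,0],[0.8,0,0,-50,0,0,0],[0.8,0,0,-90,0,0,0],[0.8,285,-116,-150,0,0,0],[0.8,285,-116,-150,0,0,0],[0.8,285,-116,-150,0,0,0],[0.8,285,-116,-150,0,0,0],[0.8,285,-116,-150,0,0,0],[0.8,285,-116,-150,0,0,0],[0.8,285,-116,-150,0,0,0]]

```text
t: 16.32
eef_pos: [0.3994, 0.3358, 0.1997]
tool_rot: [-0.0, 0.724, 0.69, 0.0]
contact_force: [1.2, -0.2, -0.5]
gripper_width: 0.899
grasp_force: 0.0
```

Request:
step_arm:
  increments:
    - [[0.8,0,0,0,0,0,0],[0.8,0,0,0,0,0,0],[0.8,0,0,0,0,0,0],[0.8,0,0,0,0,0,0]]

```text
t: 16.65
eef_pos: [0.4011, 0.3323, 0.1988]
tool_rot: [0.0, 0.724, 0.689, -0.0]
contact_force: [0.9, 0.5, 1.3]
gripper_width: 0.904
grasp_force: 0.0
```

```bash
python3 -c "
from h import *
st();lids('wrist','wood');lids('top','wood');lids('top','black');print(to(.395,.3525,.006))"
```

```text
t 16.65 p [0.4011 0.3323 0.1988] q [-1.28  0.29  0.56  1.98 -0.19  0.92 -0.67] w 0.904 gf 0.0 F [0.9 0.5 1.3]
wrist wood z 0.048 [591.9  58.8] size 45 55 px [406. 373.]
wrist wood z 0.048 [392.6 353.5] size 53 54 px [247. 156.]
wrist wood z 0.088 [394.4 361.4] size 46 46 px [247. 156.]
top wood z 0.048 [395.6 351.8] size 52 50 px [142. 251.]
top wood z 0.088 [395.5 338.1] size 50 48 px [142. 251.]
top wood z 0.048 [501.9  67.6] size 54 50 px [238. 213.]
top wood z 0.088 [497.8  64.5] size 52 49 px [238. 213.]
top wood z 0.048 [ 517.6 -388. ] size 48 51 px [391. 206.]
top wood z 0.088 [ 512.9 -374. ] size 47 50 px [391. 206.]
top black z 0.048 [ 392.2 -333.5] size 50 50 px [375. 249.]
top black z 0.088 [ 392.2 -321.5] size 48 48 px [375. 249.]
top black z 0.048 [ 456.3 -274.9] size 51 47 px [354. 227.]
top black z 0.088 [ 453.9 -265.1] size 49 45 px [354. 227.]
([19.7, -7.1, 193.0], [-0.01, 0.03, -0.25])
```

Request:
step_arm:
  increments:
    - [[0.8,20,-8,20,0,0,0],[0.8,20,-8,60,0,0,0],[0.8,20,-8,100,0,0,0],[0.8,20,-8,140,0,0,0],[0.8,20,-8,170,0,0,0],[0.8,20,-8,185,0,0,0],[0.8,20,-8,192,0,0,0],[0.8,20,-8,192,0,0,0],[0.8,20,-8,192,0,0,0]]

```text
t: 17.55
eef_pos: [0.3943, 0.3543, 0.0077]
tool_rot: [0.0, 0.724, 0.69, 0.0]
contact_force: [0.5, -1.8, 0.5]
gripper_width: 0.904
grasp_force: 0.0
```

Request:
step_arm:
  increments:
    - [[-1,0,0,0,0,0,0],[-1,0,0,0,0,0,0],[-1,0,0,0,0,0,0],[-1,0,0,0,0,0,0],[-1,0,0,0,0,0,0],[-1,0,0,0,0,0,0],[-1,0,0,0,0,0,0]]

```text
t: 18.13
eef_pos: [0.3943, 0.3553, 0.0089]
tool_rot: [-0.0, 0.724, 0.69, 0.001]
contact_force: [-0.5, -0.7, 5.9]
gripper_width: 0.629
grasp_force: 62.6
```

Request:
step_arm:
  increments:
    - [[-1,0,0,-15,0,0,0],[-1,0,0,-50,0,0,0],[-1,0,0,-90,0,0,0],[-1,0,0,-130,0,0,0],[-1,0,0,-150,0,0,0],[-1,0,0,-150,0,0,0]]

```text
t: 18.63
eef_pos: [0.396, 0.3568, 0.1628]
tool_rot: [-0.001, 0.724, 0.69, 0.005]
contact_force: [0.5, -0.9, -1.4]
gripper_width: 0.631
grasp_force: 63.7
```

```bash
python3 -c "
from h import *
st();print(to(.4937,.0005,.17))"
```

```text
t 18.63 p [0.396  0.3568 0.1628] q [-1.29  0.35  0.54  2.   -0.25  0.84 -0.66] w 0.631 gf 63.7 F [ 0.5 -0.9 -1.4]
([-351.2, 114.5, -9.7], [0.3, -0.51, -0.12])
```

Request:
step_arm:
  increments:
    - [[-1,-349,115,0,0,0,0],[-1,-349,115,0,0,0,0],[-1,-349,115,0,0,0,0],[-1,-349,115,0,0,0,0],[-1,-349,115,0,0,0,0],[-1,-349,115,0,0,0,0],[-1,-349,115,0,0,0,0],[-1,-349,115,0,0,0,0],[-1,-349,115,0,0,0,0],[-1,-349,115,10,0,0,0]]

```text
t: 19.47
eef_pos: [0.494, -0.0073, 0.1488]
tool_rot: [0.003, 0.727, 0.687, 0.001]
contact_force: [-0.0, 0.7, -0.9]
gripper_width: 0.636
grasp_force: 63.7
```

Request:
step_arm:
  increments:
    - [[-1,0,0,5,0,0,0],[-1,0,0,10,0,0,0],[-1,0,0,10,0,0,0],[-1,0,0,10,0,0,0]]

```text
t: 19.8
eef_pos: [0.4913, 0.002, 0.1367]
tool_rot: [-0.001, 0.723, 0.691, -0.0]
contact_force: [0.2, -0.3, -1.4]
gripper_width: 0.629
grasp_force: 63.7
```

```bash
python3 -c "
from h import *
st();print(to(.4945,.0025,.0495));cam('top');print(to(.4945,.0025,.0495))"
```

```text
t 19.8 p [0.4913 0.002  0.1367] q [-0.65  0.35  0.64  2.11 -0.3   0.77  0.13] w 0.629 gf 63.7 F [ 0.2 -0.3 -1.4]
([0.6, 3.3, 87.2], [-0.08, -0.01, 0.06])
([0.7, 2.8, 87.5], [-0.03, -0.01, 0.05])
```

Request:
step_arm:
  increments:
    - [[-1,0.5,3,30,0,0,0],[-1,0.5,3,55,0,0,0],[-1,0.5,3,75,0,0,0],[-1,0.5,3,84,0,0,0],[-1,0.5,3,88,0,0,0],[-1,0.5,3,88,0,0,0],[-1,0.5,3,88,0,0,0]]

```text
t: 20.43
eef_pos: [0.4957, 0.0012, 0.05]
tool_rot: [0.0, 0.723, 0.69, 0.001]
contact_force: [0.2, -0.4, -1.4]
gripper_width: 0.635
grasp_force: 63.6
```

Request:
step_arm:
  increments:
    - [[0.2,0,0,0,0,0,0],[0.8,0,0,0,0,0,0],[0.8,0,0,0,0,0,0],[0.8,0,0,0,0,0,0],[0.8,0,0,0,0,0,0],[0.8,0,0,-15,0,0,0],[0.8,0,0,-50,0,0,0],[0.8,0,0,-90,0,0,0],[0.8,0,0,-130,0,0,0],[0.8,0,0,-150,0,0,0]]

```text
t: 21.27
eef_pos: [0.4966, 0.0002, 0.2032]
tool_rot: [0.001, 0.724, 0.69, 0.002]
contact_force: [1.5, 0.2, -0.3]
gripper_width: 0.902
grasp_force: 0.0
```

Request:
step_arm:
  increments:
    - [[0.8,-300,39,0,0,0,0],[0.8,-300,39,0,0,0,0],[0.8,-300,39,0,0,0,0],[0.8,-300,39,0,0,0,0],[0.8,-300,39,0,0,0,0],[0.8,-300,39,0,0,0,0],[0.8,-300,39,0,0,0,0],[0.8,-300,39,0,0,0,0],[0.8,-300,39,0,0,0,0],[0.8,-300,39,0,0,0,0]]

```text
t: 22.1
eef_pos: [0.5193, -0.301, 0.1988]
tool_rot: [-0.0, 0.724, 0.69, -0.0]
contact_force: [-0.4, 1.1, -0.6]
gripper_width: 0.902
grasp_force: 0.0
```

```bash
python3 -c "
from h import *
st();lids('top','wood');lids('top','black');c=cam('scene');print(proj(c,[[.517,-.388,.048]]))
for b,s in blobs(c,(8,90,90),(22,230,255),40)[0]: print(b,s[2:],ray(c,[b],.046).round(3),ray(c,[b],.086).round(3)) if 150<b[0]<310 and 130<b[1]<290 else 0
print(to(.517,-.388,.006))"
```

```text
t 22.1 p [ 0.5193 -0.301   0.1988] q [-0.11  0.47  0.72  1.81 -0.36  1.    0.71] w 0.902 gf 0.0 F [-0.4  1.1 -0.6]
top wood z 0.048 [501.8  66.1] size 56 50 px [239. 214.]
top wood z 0.088 [497.8  63.1] size 54 49 px [239. 214.]
top wood z 0.048 [500.9   1. ] size 54 54 px [261. 213.]
top wood z 0.088 [4.969e+02 4.000e-01] size 52 52 px [261. 213.]
top black z 0.048 [ 456.3 -274.9] size 51 47 px [354. 227.]
top black z 0.088 [ 453.9 -265.1] size 49 45 px [354. 227.]
[[169.05255131 272.60734508]]
[239.9, 192.6] [25, 21, 261] [[0.473 0.053 0.046]] [[0.495 0.026 0.086]]
[254.2, 219.4] [60, 51, 989] [[ 0.601 -0.018  0.046]] [[ 0.62  -0.044  0.086]]
[172.9, 226.8] [15, 16, 49] [[ 0.386 -0.236  0.046]] [[ 0.411 -0.255  0.086]]
[167.6, 273.7] [14, 14, 167] [[ 0.515 -0.394  0.046]] [[ 0.537 -0.408  0.086]]
([-89.8, 0.8, 192.7], [-0.02, -0.08, 0.05])
```

Request:
step_arm:
  increments:
    - [[0.8,-91,1,0,0,0,0],[0.8,-91,1,20,0,0,0],[0.8,-91,1,60,0,0,0],[0.8,-91,1,100,0,0,0],[0.8,-91,1,140,0,0,0],[0.8,-91,1,170,0,0,0],[0.8,-91,1,185,0,0,0],[0.8,-91,1,192,0,0,0],[0.8,-91,1,192,0,0,0],[0.8,-91,1,192,0,0,0]]

```text
t: 23.08
eef_pos: [0.5178, -0.392, 0.0088]
tool_rot: [0.001, 0.723, 0.691, 0.0]
contact_force: [-0.4, -1.2, -0.4]
gripper_width: 0.904
grasp_force: 0.0
```

Request:
step_arm:
  increments:
    - [[-1,0,0,0,0,0,0],[-1,0,0,0,0,0,0],[-1,0,0,0,0,0,0],[-1,0,0,0,0,0,0],[-1,0,0,0,0,0,0],[-1,0,0,0,0,0,0],[-1,0,0,0,0,0,0]]

```text
t: 23.67
eef_pos: [0.5177, -0.3926, 0.0096]
tool_rot: [0.002, 0.724, 0.69, 0.001]
contact_force: [-0.9, 1.4, 6.4]
gripper_width: 0.631
grasp_force: 63.3
```

Request:
step_arm:
  increments:
    - [[-1,0,0,-15,0,0,0],[-1,0,0,-50,0,0,0],[-1,0,0,-90,0,0,0],[-1,0,0,-130,0,0,0],[-1,0,0,-150,0,0,0],[-1,0,0,-150,0,0,0]]

```text
t: 24.17
eef_pos: [0.5187, -0.3944, 0.1645]
tool_rot: [0.005, 0.724, 0.69, 0.001]
contact_force: [0.7, -1.0, -1.3]
gripper_width: 0.628
grasp_force: 63.8
```

```bash
python3 -c "
from h import *
st();print(to(.4909,-.0615,.15));c=cam('wrist');save(c,'w5')"
```

```text
t 24.17 p [ 0.5187 -0.3944  0.1645] q [ 0.08  0.59  0.69  1.72 -0.44  0.98  0.88] w 0.628 gf 63.8 F [ 0.7 -1.  -1.3]
([331.2, -43.9, 12.4], [0.54, 0.29, -0.14])
```

View pics/w5.png

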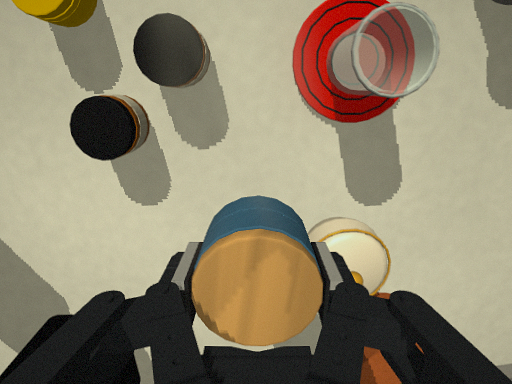

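The pot is held squarely, both ambers are still at (108,127) and (172,50), and the glass jar is on the trivet.

Request:
step_arm:
  increments:
    - [[-1,331,-44,0,0,0,0],[-1,331,-44,0,0,0,0],[-1,331,-44,0,0,0,0],[-1,331,-44,0,0,0,0],[-1,331,-44,0,0,0,0],[-1,331,-44,0,0,0,0],[-1,331,-44,0,0,0,0],[-1,331,-44,0,0,0,0],[-1,331,-44,0,0,0,0],[-1,331,-44,10,0,0,0]]

```text
t: 25.05
eef_pos: [0.4884, -0.0552, 0.1473]
tool_rot: [-0.0, 0.721, 0.693, 0.001]
contact_force: [0.7, -0.4, -2.1]
gripper_width: 0.628
grasp_force: 64.0
```

Request:
step_arm:
  increments:
    - [[-1,0,0,5,0,0,0],[-1,0,0,10,0,0,0],[-1,0,0,10,0,0,0],[-1,0,0,10,0,0,0]]

```text
t: 25.38
eef_pos: [0.4876, -0.0605, 0.1366]
tool_rot: [-0.0, 0.725, 0.689, -0.001]
contact_force: [-0.2, -0.3, -1.9]
gripper_width: 0.63
grasp_force: 64.0
```

```bash
python3 -c "
from h import *
c=cam('wrist');st();z=bot.get_obs()['eef_pos'][2]+.0393
m=cv2.morphologyEx(blobs(c,(8,90,60),(22,230,255))[1],cv2.MORPH_OPEN,np.ones((9,9),np.uint8))
for ct in cv2.findContours(m,cv2.RETR_EXTERNAL,cv2.CHAIN_APPROX_NONE)[0]:
    b=cv2.boundingRect(ct)
    if cv2.contourArea(ct)>5000:
        w=ray(c,ct.reshape(-1,2),z)[:,:2];r=cv2.minAreaRect((w*1000).astype(np.float32));print(b,np.round(r[0],1),np.round(r[1],1))
print(to(.4915,-.0615,.0495))"
```

```text
t 25.43 p [ 0.4879 -0.0603  0.1369] q [-0.59  0.37  0.72  2.11 -0.34  0.78  0.3 ] w 0.633 gf 64.0 F [ 0.5  0.3 -2.5]
(191, 229, 132, 118) [487.9 -56.5] [52.9 55.5]
(222, 82, 87, 88) [494.2   8. ] [28.6 28.7]
(345, 0, 108, 278) [538.1  -3.3] [97.9 27.9]
(213, 0, 95, 66) [494.   36.9] [18.8 28.8]
([-1.0, 3.7, 87.4], [-0.04, 0.03, -0.24])
```

Request:
step_arm:
  increments:
    - [[-1,-4.5,3.5,10,0,0,0],[-1,-4.5,3.5,40,0,0,0],[-1,-4.5,3.5,65,0,0,0],[-1,-4.5,3.5,80,0,0,0],[-1,-4.5,3.5,86,0,0,0],[-1,-4.5,3.5,88,0,0,0],[-1,-4.5,3.5,88,0,0,0],[-1,-4.5,3.5,88,0,0,0]]

```text
t: 26.1
eef_pos: [0.4921, -0.0643, 0.0499]
tool_rot: [0.001, 0.724, 0.69, 0.001]
contact_force: [0.1, -0.8, -1.4]
gripper_width: 0.634
grasp_force: 64.6
```

Request:
step_arm:
  increments:
    - [[0.2,0,0,0,0,0,0],[0.8,0,0,0,0,0,0],[0.8,0,0,0,0,0,0],[0.8,0,0,0,0,0,0],[0.8,0,0,0,0,0,0],[0.8,0,0,-15,0,0,0],[0.8,0,0,-50,0,0,0],[0.8,0,0,-90,0,0,0],[0.8,0,0,-130,0,0,0],[0.8,0,0,-150,0,0,0]]

```text
t: 26.93
eef_pos: [0.493, -0.0644, 0.2031]
tool_rot: [0.001, 0.724, 0.69, 0.002]
contact_force: [1.6, 0.4, 0.8]
gripper_width: 0.901
grasp_force: 0.0
```

Request:
step_arm:
  increments:
    - [[0.8,-230,-47,0,0,0,0],[0.8,-230,-47,0,0,0,0],[0.8,-230,-47,0,0,0,0],[0.8,-230,-47,0,0,0,0],[0.8,-230,-47,0,0,0,0],[0.8,-230,-47,0,0,0,0],[0.8,-230,-47,0,0,0,0],[0.8,-230,-47,0,0,0,0],[0.8,-230,-47,0,0,0,0]]

```text
t: 27.68
eef_pos: [0.4338, -0.2904, 0.1989]
tool_rot: [-0.0, 0.723, 0.69, 0.0]
contact_force: [0.5, 1.5, -0.4]
gripper_width: 0.901
grasp_force: 0.0
```

```bash
python3 -c "
from h import *
st();lids('top','wood');lids('top','black');lids('wrist','black');
print(to(.456,-.275,.006))"
```

```text
t 27.68 p [ 0.4338 -0.2904  0.1989] q [-0.2   0.34  0.84  1.99 -0.31  0.94  0.75] w 0.901 gf 0.0 F [ 0.5  1.5 -0.4]
top wood z 0.048 [498.4 -62.5] size 53 53 px [282. 214.]
top wood z 0.088 [494.4 -60.7] size 51 51 px [282. 214.]
top wood z 0.048 [501.8  66.1] size 56 50 px [239. 214.]
top wood z 0.088 [497.8  63.1] size 54 49 px [239. 214.]
top wood z 0.048 [500.9   1. ] size 54 54 px [261. 213.]
top wood z 0.088 [4.969e+02 4.000e-01] size 52 52 px [261. 213.]
top black z 0.048 [ 456.3 -274.9] size 51 47 px [355. 227.]
top black z 0.088 [ 453.9 -265.1] size 49 45 px [355. 227.]
top black z 0.048 [ 496.  -112.6] size 48 44 px [299. 213.]
wrist black z 0.048 [ 390.9 -334.6] size 55 53 px [216. 220.]
wrist black z 0.088 [ 397.3 -317.7] size 48 46 px [216. 220.]
wrist black z 0.048 [ 456.2 -277.8] size 54 49 px [278. 163.]
([15.3, 21.0, 193.0], [-0.01, -0.05, 0.06])
```

Request:
step_arm:
  increments:
    - [[0.8,14,21,0,0,0,0],[0.8,14,21,40,0,0,0],[0.8,14,21,80,0,0,0],[0.8,14,21,120,0,0,0],[0.8,14,21,150,0,0,0],[0.8,14,21,175,0,0,0],[0.8,14,21,188,0,0,0],[0.8,14,21,192,0,0,0],[0.8,14,21,192,0,0,0],[0.8,14,21,192,0,0,0]]

```text
t: 28.67
eef_pos: [0.4562, -0.2784, 0.0083]
tool_rot: [0.001, 0.723, 0.69, 0.0]
contact_force: [-0.0, -0.4, 0.7]
gripper_width: 0.899
grasp_force: 0.0
```

Request:
step_arm:
  increments:
    - [[-1,0,0,0,0,0,0],[-1,0,0,0,0,0,0],[-1,0,0,0,0,0,0],[-1,0,0,0,0,0,0],[-1,0,0,0,0,0,0],[-1,0,0,0,0,0,0],[-1,0,0,0,0,0,0]]

```text
t: 29.25
eef_pos: [0.4562, -0.2786, 0.0089]
tool_rot: [0.001, 0.724, 0.69, 0.001]
contact_force: [-1.5, 2.1, 10.3]
gripper_width: 0.63
grasp_force: 62.0
```

Request:
step_arm:
  increments:
    - [[-1,0,0,-15,0,0,0],[-1,0,0,-50,0,0,0],[-1,0,0,-90,0,0,0],[-1,0,0,-130,0,0,0],[-1,0,0,-170,0,0,0],[-1,0,0,-170,0,0,0]]

```text
t: 29.75
eef_pos: [0.4586, -0.281, 0.1846]
tool_rot: [0.005, 0.724, 0.69, 0.003]
contact_force: [1.5, -0.6, -1.7]
gripper_width: 0.631
grasp_force: 64.4
```

```bash
python3 -c "
from h import *
st();print(to(.6007,-.035,.18))"
```

```text
t 29.75 p [ 0.4586 -0.281   0.1846] q [-0.21  0.39  0.82  1.98 -0.36  0.91  0.75] w 0.631 gf 64.4 F [ 1.5 -0.6 -1.7]
([252.6, 130.0, 5.3], [0.67, 0.19, -0.17])
```

Request:
step_arm:
  increments:
    - [[-1,251,130,0,0,0,0],[-1,251,130,0,0,0,0],[-1,251,130,0,0,0,0],[-1,251,130,0,0,0,0],[-1,251,130,0,0,0,0],[-1,251,130,0,0,0,0],[-1,251,130,0,0,0,0],[-1,251,130,0,0,0,0],[-1,251,130,20,0,0,0],[-1,251,130,30,0,0,0]]

```text
t: 30.58
eef_pos: [0.5964, -0.0327, 0.1461]
tool_rot: [-0.0, 0.723, 0.691, -0.0]
contact_force: [-0.7, 0.1, -2.8]
gripper_width: 0.631
grasp_force: 64.3
```

Request:
step_arm:
  increments:
    - [[-1,0,0,10,0,0,0],[-1,0,0,20,0,0,0],[-1,0,0,20,0,0,0],[-1,0,0,20,0,0,0]]

```text
t: 30.92
eef_pos: [0.5964, -0.0341, 0.1268]
tool_rot: [-0.0, 0.724, 0.69, -0.0]
contact_force: [0.7, -0.4, -2.5]
gripper_width: 0.63
grasp_force: 64.3
```

```bash
python3 -c "
from h import *
c=cam('wrist');save(c,'w6');st();print(to(.6007,-.037,.0495))"
```

```text
t 30.97 p [ 0.597  -0.0341  0.1274] q [-0.57  0.56  0.71  1.87 -0.47  0.88  0.33] w 0.634 gf 64.3 F [ 0.7 -0.2 -1.6]
([-2.7, 3.9, 77.9], [0.0, 0.0, -0.15])
```

View pics/w6.png

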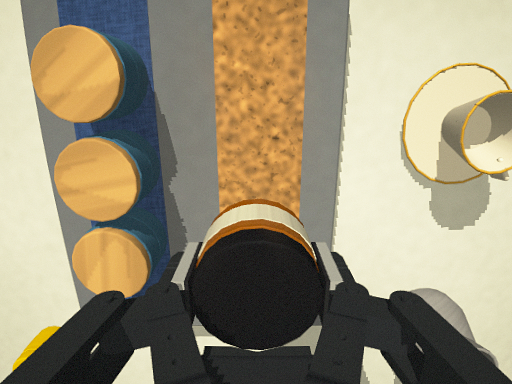

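The blue row is neat at wrist (78,73), (98,178) and (112,262). The amber jar is held squarely over the cork strip.

Request:
step_arm:
  increments:
    - [[-1,-4,4,10,0,0,0],[-1,-4,4,35,0,0,0],[-1,-4,4,58,0,0,0],[-1,-4,4,70,0,0,0],[-1,-4,4,76,0,0,0],[-1,-4,4,78.5,0,0,0],[-1,-4,4,78.5,0,0,0],[-1,-4,4,78.5,0,0,0]]

```text
t: 31.63
eef_pos: [0.6016, -0.0381, 0.0495]
tool_rot: [0.001, 0.724, 0.69, 0.001]
contact_force: [-0.7, -0.3, -1.5]
gripper_width: 0.632
grasp_force: 64.2
```

Request:
step_arm:
  increments:
    - [[0.2,0,0,0,0,0,0],[0.8,0,0,0,0,0,0],[0.8,0,0,0,0,0,0],[0.8,0,0,0,0,0,0],[0.8,0,0,0,0,0,0],[0.8,0,0,-15,0,0,0],[0.8,0,0,-50,0,0,0],[0.8,0,0,-90,0,0,0],[0.8,0,0,-130,0,0,0],[0.8,0,0,-150,0,0,0]]

```text
t: 32.47
eef_pos: [0.6026, -0.0386, 0.2033]
tool_rot: [0.002, 0.724, 0.69, 0.002]
contact_force: [0.8, -0.2, 0.1]
gripper_width: 0.898
grasp_force: 0.0
```

Request:
step_arm:
  increments:
    - [[0.8,-302,-197,0,0,0,0],[0.8,-302,-197,0,0,0,0],[0.8,-302,-197,0,0,0,0],[0.8,-302,-197,0,0,0,0],[0.8,-302,-197,0,0,0,0],[0.8,-302,-197,0,0,0,0],[0.8,-302,-197,0,0,0,0],[0.8,-302,-197,0,0,0,0],[0.8,-302,-197,0,0,0,0],[0.8,-302,-197,0,0,0,0]]

```text
t: 33.3
eef_pos: [0.385, -0.3355, 0.1995]
tool_rot: [0.001, 0.727, 0.687, -0.001]
contact_force: [0.2, -0.2, 0.3]
gripper_width: 0.901
grasp_force: 0.0
```

Request:
step_arm:
  increments:
    - [[0.8,0,0,0,0,0,0],[0.8,0,0,0,0,0,0],[0.8,0,0,0,0,0,0]]

```text
t: 33.55
eef_pos: [0.3909, -0.3289, 0.1985]
tool_rot: [-0.0, 0.723, 0.691, 0.0]
contact_force: [-0.5, -0.4, 0.1]
gripper_width: 0.902
grasp_force: 0.0
```

```bash
python3 -c "
from h import *
st();lids('top','wood');lids('top','black');lids('wrist','black',30);
print(to(.391,-.332,.006))"
```

```text
t 33.55 p [ 0.3909 -0.3289  0.1985] q [-0.13  0.33  0.88  2.02 -0.32  0.93  0.87] w 0.902 gf 0.0 F [-0.5 -0.4  0.1]
top wood z 0.048 [498.4 -62.5] size 53 53 px [282. 214.]
top wood z 0.088 [494.4 -60.7] size 51 51 px [282. 214.]
top wood z 0.048 [501.8  66.1] size 56 50 px [239. 214.]
top wood z 0.088 [497.8  63.1] size 54 49 px [239. 214.]
top wood z 0.048 [500.9   1. ] size 54 54 px [261. 213.]
top wood z 0.088 [4.969e+02 4.000e-01] size 52 52 px [261. 213.]
top black z 0.048 [ 392.2 -333.5] size 50 50 px [375. 249.]
top black z 0.088 [ 392.3 -321.5] size 48 48 px [375. 249.]
top black z 0.048 [ 496.  -112.6] size 48 44 px [299. 214.]
top black z 0.048 [610.2 -38.2] size 48 55 px [273. 177.]
top black z 0.088 [602.  -37.3] size 46 53 px [273. 177.]
wrist black z 0.048 [ 390.1 -336.2] size 53 53 px [255. 181.]
wrist black z 0.088 [ 390.7 -324.4] size 46 45 px [255. 181.]
([-3.0, 0.5, 192.5], [-0.01, -0.02, 0.05])
```

Request:
step_arm:
  increments:
    - [[0.8,-5,0,0,0,0,0],[0.8,-5,0,40,0,0,0],[0.8,-5,0,80,0,0,0],[0.8,-5,0,120,0,0,0],[0.8,-5,0,150,0,0,0],[0.8,-5,0,175,0,0,0],[0.8,-5,0,188,0,0,0],[0.8,-5,0,192,0,0,0],[0.8,-5,0,192,0,0,0],[0.8,-5,0,192,0,0,0]]

```text
t: 34.53
eef_pos: [0.39, -0.3357, 0.0072]
tool_rot: [0.0, 0.724, 0.69, 0.0]
contact_force: [-0.4, -0.0, 0.8]
gripper_width: 0.901
grasp_force: 0.0
```

Request:
step_arm:
  increments:
    - [[-1,0,0,0,0,0,0],[-1,0,0,0,0,0,0],[-1,0,0,0,0,0,0],[-1,0,0,0,0,0,0],[-1,0,0,0,0,0,0],[-1,0,0,0,0,0,0],[-1,0,0,0,0,0,0]]

```text
t: 35.12
eef_pos: [0.3905, -0.3356, 0.0081]
tool_rot: [0.001, 0.723, 0.69, 0.001]
contact_force: [-0.2, 0.7, 4.9]
gripper_width: 0.632
grasp_force: 62.5
```

Request:
step_arm:
  increments:
    - [[-1,0,0,-15,0,0,0],[-1,0,0,-50,0,0,0],[-1,0,0,-90,0,0,0],[-1,0,0,-130,0,0,0],[-1,0,0,-170,0,0,0],[-1,0,0,-170,0,0,0]]

```text
t: 35.62
eef_pos: [0.3923, -0.3383, 0.1837]
tool_rot: [0.005, 0.724, 0.69, 0.002]
contact_force: [1.4, -1.2, -1.7]
gripper_width: 0.629
grasp_force: 64.1
```

```bash
python3 -c "
from h import *
st();print(to(.6035,.025,.18))"
```

```text
t 35.62 p [ 0.3923 -0.3383  0.1837] q [-0.11  0.36  0.88  2.03 -0.36  0.9   0.92] w 0.629 gf 64.1 F [ 1.4 -1.2 -1.7]
([373.0, 193.4, 4.1], [0.62, 0.26, -0.15])
```

Request:
step_arm:
  increments:
    - [[-1,371,194,0,0,0,0],[-1,371,194,0,0,0,0],[-1,371,194,0,0,0,0],[-1,371,194,0,0,0,0],[-1,371,194,0,0,0,0],[-1,371,194,0,0,0,0],[-1,371,194,0,0,0,0],[-1,371,194,0,0,0,0],[-1,371,194,0,0,0,0],[-1,371,194,0,0,0,0]]

```text
t: 36.45
eef_pos: [0.6002, 0.027, 0.177]
tool_rot: [-0.0, 0.723, 0.69, 0.0]
contact_force: [0.5, -0.3, -2.0]
gripper_width: 0.632
grasp_force: 63.9
```

Request:
step_arm:
  increments:
    - [[-1,0,0,10,0,0,0],[-1,0,0,20,0,0,0],[-1,0,0,20,0,0,0],[-1,0,0,20,0,0,0],[-1,0,0,20,0,0,0]]

```text
t: 36.87
eef_pos: [0.5992, 0.0227, 0.1571]
tool_rot: [0.0, 0.725, 0.689, -0.0]
contact_force: [-0.6, 0.7, -1.6]
gripper_width: 0.631
grasp_force: 63.9
```

```bash
python3 -c "
from h import *
c=cam('wrist');t=cam('top');save(t,'t6',(95,120,435,290),2.3)
h=cv2.cvtColor(c['image'],cv2.COLOR_RGB2HSV);st();print(to(.6035,.0255,.0485))"
```

```text
t 36.97 p [0.5997 0.0232 0.1574] q [-0.7   0.54  0.77  1.85 -0.46  0.94  0.23] w 0.632 gf 63.9 F [-0.6  0.2 -1.5]
([2.4, 3.6, 108.9], [0.05, -0.02, -0.23])
```

View pics/t6.png

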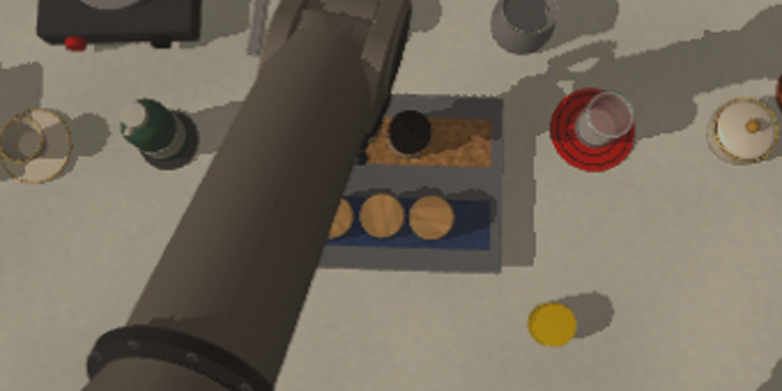

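E stands on the cork strip at crop (410,132). Lower the last jar beside it, release, then retreat.

Request:
step_arm:
  increments:
    - [[-1,1.5,3.5,10,0,0,0],[-1,1.5,3.5,40,0,0,0],[-1,1.5,3.5,70,0,0,0],[-1,1.5,3.5,92,0,0,0],[-1,1.5,3.5,104,0,0,0],[-1,1.5,3.5,108,0,0,0],[-1,1.5,3.5,109,0,0,0],[-1,1.5,3.5,109,0,0,0]]

```text
t: 37.63
eef_pos: [0.6033, 0.0256, 0.0481]
tool_rot: [-0.0, 0.724, 0.69, 0.0]
contact_force: [0.2, -0.4, -1.9]
gripper_width: 0.63
grasp_force: 64.7
```

Request:
step_arm:
  increments:
    - [[0.2,0,0,0,0,0,0],[0.8,0,0,0,0,0,0],[0.8,0,0,0,0,0,0],[0.8,0,0,0,0,0,0],[0.8,0,0,0,0,0,0],[0.8,0,0,-15,0,0,0],[0.8,0,0,-50,0,0,0],[0.8,0,0,-90,0,0,0],[0.8,0,0,-130,0,0,0],[0.8,0,0,-170,0,0,0]]

```text
t: 38.47
eef_pos: [0.603, 0.0257, 0.2194]
tool_rot: [-0.0, 0.724, 0.69, -0.0]
contact_force: [1.2, 0.9, -0.1]
gripper_width: 0.901
grasp_force: 0.0
```

Request:
step_arm:
  increments:
    - [[0.8,-40,0,-100,0,0,0],[0.8,-300,0,-100,0,0,0],[0.8,-300,0,-100,0,0,0],[0.8,-300,0,-100,0,0,0],[0.8,-300,0,-100,0,0,0],[0.8,-300,0,-100,0,0,0],[0.8,-300,0,-100,0,0,0],[0.8,-300,0,-100,0,0,0],[0.8,-300,0,-100,0,0,0],[0.8,-300,0,-100,0,0,0]]

```text
t: 39.3
eef_pos: [0.5878, -0.2778, 0.3185]
tool_rot: [0.001, 0.726, 0.688, -0.0]
contact_force: [-0.5, 0.2, 0.5]
gripper_width: 0.901
grasp_force: 0.0
```

```bash
python3 -c "
from h import *
st();lids('top','wood');lids('top','black');t=cam('top');save(t,'t7',(95,120,435,290),2.3)"
```

```text
t 39.3 p [ 0.5878 -0.2778  0.3185] q [-0.25  0.48  0.88  1.55 -0.38  1.28  0.63] w 0.901 gf 0.0 F [-0.5  0.2  0.5]
top wood z 0.048 [498.4 -62.5] size 53 53 px [282. 214.]
top wood z 0.088 [494.4 -60.7] size 51 51 px [282. 214.]
top wood z 0.048 [501.9  67.5] size 53 50 px [238. 214.]
top wood z 0.088 [497.8  64.5] size 51 49 px [238. 214.]
top wood z 0.048 [500.9   1. ] size 54 54 px [261. 213.]
top wood z 0.088 [4.969e+02 4.000e-01] size 52 52 px [261. 213.]
top wood z 0.048 [ 634.1 -612.4] size 52 58 px [461. 168.]
top wood z 0.088 [ 625.1 -590.1] size 50 56 px [461. 168.]
top black z 0.048 [610.2 -36.7] size 51 55 px [273. 177.]
top black z 0.088 [602.1 -35.8] size 49 53 px [273. 177.]
top black z 0.048 [612.9  28. ] size 48 52 px [251. 176.]
top black z 0.088 [604.6  26.4] size 46 50 px [251. 176.]
```

View pics/t7.png

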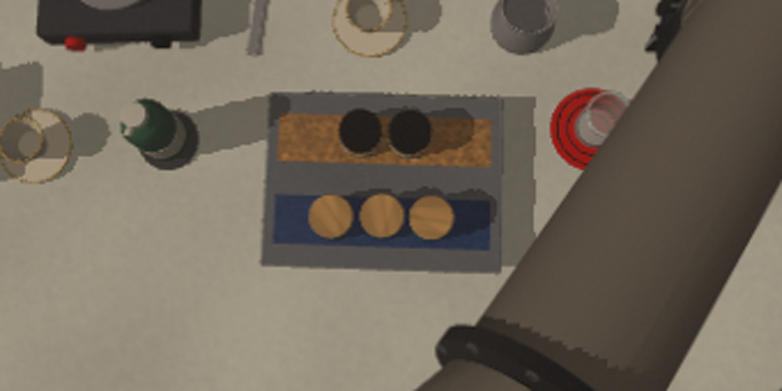

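Both rows are straight and centred: blue lids at crop (330,216), (381,215) and (431,217), amber lids at (361,131) and (410,132). Gaps are about 6 mm and the jar is on the trivet.

```bash
python3 -c "
from station import bot
print(bot.hand_in())"
```

```text
the job is handed in; nothing more can be done
None
```

I handed the job in as asked: the glass jar stands on the trivet, the empty shelf was spritzed, and the two amber jars and three blue pots stand in centred rows with gaps of about 6 mm; `hand_in` returned no verdict.

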